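# Find the loose manifold bolt and hold its cap open

## Robot

A 6-joint arm with a two-finger parallel gripper is mounted at the origin on a cart in front of the work surface, level with it; the furniture and walls round the work are solid. World frame = base frame: x ahead of the robot, y to its left, z up, the work surface at z = 0. Lengths are in m, angles in degrees, forces in N, time in s.
With the tool pointing down it reaches from about 0.35 to 0.975 m from the base axis. Payload 4.9 kg.
Tool frame: the origin (TCP) lies midway between the tips of the shut fingers; the grasp point (between the pads) lies 19 mm behind it; z points along the fingers, y is the direction in which the jaws open and shut (so a half turn about z gives the same grasp; the last joint's range is limited). The gripper opens to 85 mm and grips with 20 to 120 N. Pads are 22 mm wide; open, the fingers measure 114 mm over their backs; the gripper's body (76 mm by 85 mm) begins 54 mm behind the grasp point. The pads swing forward as they close: fully open they stand 13 mm farther back than shut.
Start: joints at [-82.964, 3.019, 92.412, -0, 84.569, -6.818], TCP at [0.15, -0.607, 0.195] pointing down, gripper open.
Joint ranges: [-172.51, 172.51], [-57.92, 126.97], [3.15, 148.05], [-58.71, 238.71], [5.1, 150.11], [-179.66, 179.66]. Speed limits (degrees/s): [147.25, 147.25, 180, 180, 180, 180].

## Interface

Orientations are given as a 3x3 rotation matrix whose columns are the frame's x, y, z axes.
In Python, from workcell import robot gives the robot as it stands. The module is installed in compiled form; this text tells all that it offers.
- The arm moves only by the tool carry_out, never from a script. Its argument "motion" is one flat list of numbers, 6 for each row, row after row: the shift along the tool's x, y, z in mm, then the turn, a rotation vector about the tool's x, y, z in degrees. In form: [x, y, z, wx, wy, wz, x, y, z, wx, wy, wz, ...]. A call has 1 to 12 rows; each row is the pose to reach, as a shift and turn from the pose commanded when the call began, along the tool's axes at that moment; what a row does not reach only later rows make up. A row lasts 1/8 s, in which the tool goes at most 62.5 mm and 10.7 degrees, less where a joint would pass 70% of its speed; a pose out of reach is approached as far as the arm can. A call with a gripper value outside its range is refused whole. "claw" is the opening, from -1 (shut) to 1 (fully open), set as the call begins (left out, the last holds). The fingers move at their own pace and stop on an object; "squeeze" is the grip in N (left out, the last holds). Time passes only in rows, so rows that repeat a pose let the fingers close. It gives the time, the measured TCP pose, the force and the opening at its end, in the units of the state.
- robot.sense(): the state, without advancing time (a new reading comes with each control period).
- robot.grab_frame(name): name is "scene" or "top" or "wrist"; returns a dict with "frame" (480x640x3 uint8, red, green, blue), "z_map" (480x640 float32, m along the optical axis (not along the pixel's ray), 0 where there is no reading), "mtx" (3x3 intrinsics, pixels), "R" (3x3) and "t" (3): a world point X has camera coordinates R X + t; the wrist camera has in their place "mount" (4x4, takes a point from camera to tool coordinates, whose origin is the TCP and whose axes are the flange's). Camera axes: x right, y down, z forward; pixel columns grow to the right and rows downward; lengths in m; the calibration is good to about 2 mm. A picture is of the moment at which its call begins: read the wrist's pose just before it.
- robot.finish_job(): hands the job in, once; it reports no verdict.
The state is a dict: "time": time; "q": joint angles; "dq": joint speeds; "joint_efforts": joint torques, N m; "tcp_pos": TCP position; "tool_rot": TCP orientation; "wrist_force": force on the tool from outside, world axes, zero at the start; "ft_torque": the same for the moment, N m; "opening": finger opening in m.
Only numpy, scipy, OpenCV 4.12 (cv2) and the standard library are available. Lean on these libraries where they do the work, as an engineer would, in place of code of your own. Each camera call takes 0.05 s, during which the arm holds its last target. There are 200 camera calls.

## Task

One of the three bolts on the manifold block is loose, but you cannot see which: tap all three bolt heads from above with the fingertips, gently, one after another from left to right as the robot sees them; the loose one sinks and the tight ones stay. Then take the lift fin of the loose bolt's hinged cap and raise that cap about half way to upright (some 45 degrees), leaving the other two caps shut and the things on the bench where they are. Finish while still holding the cap open: do not let go of it.

Things in the scene. Friction and masses are not known exactly. Their poses are not given: they have to be found in the camera images.
- manifold: Brushed grey metal manifold block fixed to the bench, 262 mm along its own y, 74 mm deep, deck 52 mm above the bench, on a dark base plate 300 x 115 x 8 mm. Its x axis points from its front (lift fins, towards the robot) to its back (hose barbs), its y axis to the left along the row of bolts, z up; origin on the bench, under the middle bolt. Its position and yaw vary; the bolts stand at y = +88, 0, -88 mm, x = 0 of its frame.
- head_left (a point): Centre of the flat top of the left bolt's round steel head with a springy black rubber face (21 mm diameter, flat top 17 mm; the face gives about 1 mm per 8 N, 4 mm at most, and springs back), 69 mm above the bench before tapping (12 mm above the cap plate, which surrounds it); it moves with the bolt.
- bolt_left (a joint): How far the left bolt has been pushed down, m: 0 at the start; range 0 to 0.006. (The give of its rubber face is not counted.) A tight bolt gives less than 1.5 mm; the one loose bolt (any of the three, it cannot be seen beforehand) slips down the whole 6 mm under a push of about 3 N and stays down.
- fin_left (a point): Middle of the upright lift fin at the front of the left bolt's cap: 12 mm thick along the cap's y, 32 mm long along x, 26 mm tall, 67.5 mm above the bench at its middle and 78.5 mm at its top when shut. It overhangs the front of the block (the base plate below is at 8 mm). Pinched across its thickness it can turn between the fingers, so the hand need not tilt. Axes are the cap's, equal to the manifold's when shut.
- cap_left (a joint): Opening angle of the grey plastic left cap (a frame plate round the bolt, 50 x 46 x 5 mm), rad: 0 shut (flat on the deck), 1.2 fully open; it swings up and back, and falls shut if let go (cap 70 g).
- hinge_left (a point): Middle of the left cap's hinge, at the back of the cap, 57 mm above the bench; the hinge axis is the manifold's y axis; the fin's middle is 77 mm in front of it and 10.5 mm above it when shut.
- head_middle (a point): Centre of the flat top of the middle bolt's round steel head with a springy black rubber face (21 mm diameter, flat top 17 mm; the face gives about 1 mm per 8 N, 4 mm at most, and springs back), 69 mm above the bench before tapping (12 mm above the cap plate, which surrounds it); it moves with the bolt.
- bolt_middle (a joint): How far the middle bolt has been pushed down, m: 0 at the start; range 0 to 0.006. (The give of its rubber face is not counted.) A tight bolt gives less than 1.5 mm; the one loose bolt (any of the three, it cannot be seen beforehand) slips down the whole 6 mm under a push of about 3 N and stays down.
- fin_middle (a point): Middle of the upright lift fin at the front of the middle bolt's cap: 12 mm thick along the cap's y, 32 mm long along x, 26 mm tall, 67.5 mm above the bench at its middle and 78.5 mm at its top when shut. It overhangs the front of the block (the base plate below is at 8 mm). Pinched across its thickness it can turn between the fingers, so the hand need not tilt. Axes are the cap's, equal to the manifold's when shut.
- cap_middle (a joint): Opening angle of the grey plastic middle cap (a frame plate round the bolt, 50 x 46 x 5 mm), rad: 0 shut (flat on the deck), 1.2 fully open; it swings up and back, and falls shut if let go (cap 70 g).
- hinge_middle (a point): Middle of the middle cap's hinge, at the back of the cap, 57 mm above the bench; the hinge axis is the manifold's y axis; the fin's middle is 77 mm in front of it and 10.5 mm above it when shut.
- head_right (a point): Centre of the flat top of the right bolt's round steel head with a springy black rubber face (21 mm diameter, flat top 17 mm; the face gives about 1 mm per 8 N, 4 mm at most, and springs back), 69 mm above the bench before tapping (12 mm above the cap plate, which surrounds it); it moves with the bolt.
- bolt_right (a joint): How far the right bolt has been pushed down, m: 0 at the start; range 0 to 0.006. (The give of its rubber face is not counted.) A tight bolt gives less than 1.5 mm; the one loose bolt (any of the three, it cannot be seen beforehand) slips down the whole 6 mm under a push of about 3 N and stays down.
- fin_right (a point): Middle of the upright lift fin at the front of the right bolt's cap: 12 mm thick along the cap's y, 32 mm long along x, 26 mm tall, 67.5 mm above the bench at its middle and 78.5 mm at its top when shut. It overhangs the front of the block (the base plate below is at 8 mm). Pinched across its thickness it can turn between the fingers, so the hand need not tilt. Axes are the cap's, equal to the manifold's when shut.
- cap_right (a joint): Opening angle of the grey plastic right cap (a frame plate round the bolt, 50 x 46 x 5 mm), rad: 0 shut (flat on the deck), 1.2 fully open; it swings up and back, and falls shut if let go (cap 70 g).
- hinge_right (a point): Middle of the right cap's hinge, at the back of the cap, 57 mm above the bench; the hinge axis is the manifold's y axis; the fin's middle is 77 mm in front of it and 10.5 mm above it when shut.
- vial: Bystander: vial 25 x 56 mm standing behind the manifold; origin at the centre of its foot.
- timer: Bystander: bench timer 72 x 66 x 21 mm lying in front of the manifold; origin under its centre.
- beaker: Bystander: plastic beaker, 69 mm wide, 83 mm tall, at the right of the manifold; origin at the centre of its foot.
- marker: Bystander: marker pen 135 mm long, 17 mm thick, lying in front of the manifold; origin under its centre.
- tape_roll: Bystander: roll of tape 104 mm wide, 25 mm high, lying at the left of the manifold; origin under its centre.

How it is judged (in metres and radians):
On the way, in this order (a step that is already met when the one before it is completed fails the run):
1. the left bolt's head is tapped with the fingertips (more than 1.5 N) (contact force between bolt_left and the fingers above 1.5 N), for 0.04 s.
2. the middle bolt's head is tapped with the fingertips (more than 1.5 N) (contact force between bolt_middle and the fingers above 1.5 N), for 0.04 s.
3. the right bolt's head is tapped with the fingertips (more than 1.5 N) (contact force between bolt_right and the fingers above 1.5 N), for 0.04 s.
At the end, for the whole second after the job is handed in: The cap of the bolt that sank (more than 4 mm) stands open by more than 0.6 rad, at rest (under 0.1 rad/s), held by the fingers (contact over 0.2 N); the other two caps are shut (under 0.08 rad) (((value of joint bolt_left above 0.004 m and value of joint cap_left above 0.6 rad and velocity of joint cap_left between -0.1 and 0.1 rad/s and contact force between cap_left and the fingers above 0.2 N and value of joint each of cap_middle, cap_right below 0.08 rad) or (value of joint bolt_middle above 0.004 m and value of joint cap_middle above 0.6 rad and velocity of joint cap_middle between -0.1 and 0.1 rad/s and contact force between cap_middle and the fingers above 0.2 N and value of joint each of cap_left, cap_right below 0.08 rad) or (value of joint bolt_right above 0.004 m and value of joint cap_right above 0.6 rad and velocity of joint cap_right between -0.1 and 0.1 rad/s and contact force between cap_right and the fingers above 0.2 N and value of joint each of cap_left, cap_middle below 0.08 rad))); the arm keeps its last pose, push and grip.
It fails at once if a bolt is struck with more than 60 N (contact force between any of bolt_left, bolt_middle, bolt_right and the fingers above 60 N).
It fails at once if a cap is lifted (over 0.3 rad) although its bolt has not proved loose ((value of joint cap_left above 0.3 rad and value of joint bolt_left below 0.003 m) or (value of joint cap_middle above 0.3 rad and value of joint bolt_middle below 0.003 m) or (value of joint cap_right above 0.3 rad and value of joint bolt_right below 0.003 m)).
It fails at once if one of the things on the bench (vial, timer, beaker, marker, tape roll) is moved by more than 25 mm (distance of any of vial, timer, beaker, marker, tape_roll from where it was at the start of the episode above 0.025 m).
It also fails if it takes over 51 s, if anything falls off the work surface, if the arm or the gripper's body presses on something with over 40 N, if the wrist force passes 120 N, or if a joint passes its speed limit or range.

## Working session

There is one attempt and no reset: what is moved stays moved. The work goes in short steps, Python scripts to look and compute and a tool call to move; the robot and the scene stay as the last step left them, time stands still between calls to the robot, and variables do not carry over. Pictures are saved under pics/ and viewed, about 8 in all and at most 12, crops included, and the job is handed in when it is done.

Besides the shell and the picture viewer there is one more tool, called by a JSON object that holds its "name" and its "arguments", one argument or row to a line. carry_out: Moves the arm, as the interface text tells. Its arguments: {"type":"object","properties":{"motion":{"type":"array"},"claw":{"type":"number"},"squeeze":{"type":"number"}},"required":["motion"]}

```bash
mkdir -p pics; cat > h.py <<'E'
import numpy as np,cv2
from workcell import robot
def snap(n,f):
    s=robot.sense();d=robot.grab_frame(n);cv2.imwrite('pics/'+f+'.png',d['frame'][...,::-1]);np.savez('pics/'+f+'.npz',pos=s['tcp_pos'],rot=s['tool_rot'],**d);return d
def world(d,u,v):
    K=d['mtx'];z=float(d['z_map'][v,u]);c=np.array([(u-K[0,2])*z/K[0,0],(v-K[1,2])*z/K[1,1],z])
    return d['R'].T@(c-d['t'])
E
python3 - <<'E'
from h import *
s=robot.sense();print({k:np.round(v,3).tolist() for k,v in s.items()})
snap('top','top0');snap('scene','scene0')
E
```

```text
{'time': 0.0, 'q': [-82.964, 3.056, 92.491, -0.0, 84.568, -6.818], 'dq': [-0.016, -0.104, 0.014, -0.117, -0.008, -0.055], 'joint_efforts': [0.003, -39.369, -37.017, 0.0, 0.007, 0.0], 'tcp_pos': [0.15, -0.606, 0.194], 'tool_rot': [[0.971, 0.239, -0.0], [0.239, -0.971, 0.002], [0.0, -0.002, -1.0]], 'wrist_force': [-0.096, 0.21, -0.59], 'ft_torque': [-0.024, 0.019, 0.021], 'opening': 0.086}
```

View pics/top0.png

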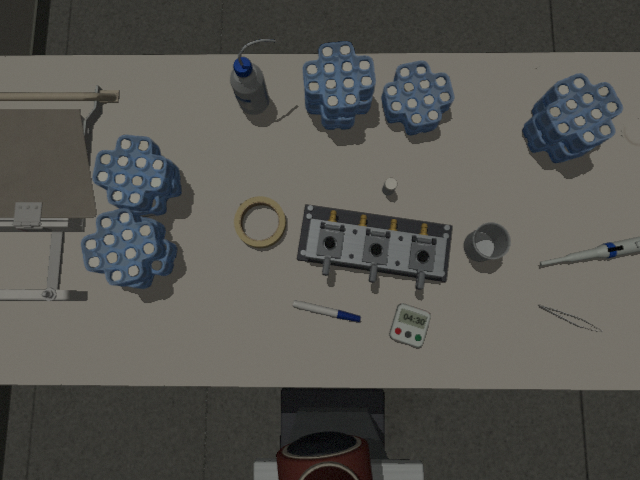

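View pics/scene0.png

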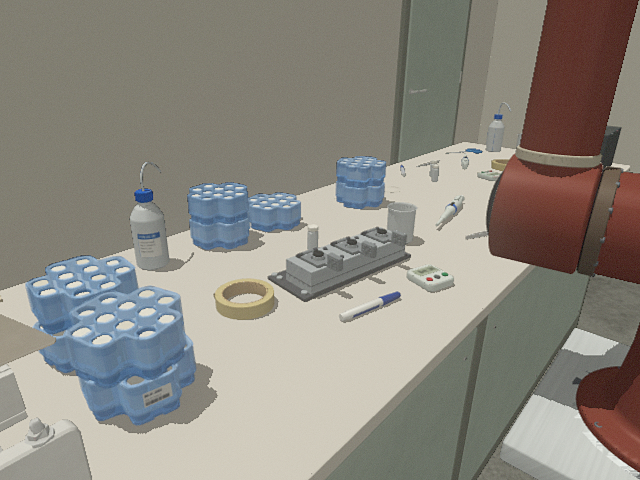

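The top view shows the manifold with bolt heads near (330,243), (376,250) and (423,257). The fins are below them, with the pen and timer in front. I'll enlarge that part for accuracy.

```bash
python3 - <<'E'
from h import *
d=dict(np.load('pics/top0.npz'))
c=d['frame'][195:295,290:460,::-1];cv2.imwrite('pics/crop0.png',cv2.resize(c,None,fx=4.7,fy=4.7,interpolation=cv2.INTER_CUBIC))
for u,v in[(330,243),(376,250),(423,257),(326,266),(374,273),(420,280),(307,208),(449,226),(410,325),(326,311),(500,300)]:print(u,v,world(d,u,v).round(4))
print(d['mtx'],d['R'],d['t'])
E
```

```text
330 243 [0.5562 0.0147 0.0709]
376 250 [ 0.5438 -0.0715  0.067 ]
423 257 [ 0.5306 -0.1583  0.0698]
326 266 [0.512  0.0221 0.0806]
374 273 [ 0.4997 -0.0661  0.0782]
420 280 [ 0.4871 -0.1493  0.0814]
307 208 [0.6369 0.0609 0.0065]
449 226 [ 0.5994 -0.223   0.0124]
410 325 [ 0.4049 -0.1399  0.017 ]
326 311 [0.4305 0.0218 0.0162]
500 300 [ 0.454 -0.32   0.001]
[[498.2366004    0.         314.23789157]
 [  0.         498.2366004  231.64081393]
 [  0.           0.           1.        ]] [[ 0.00612489 -0.99975333 -0.02134858]
 [-0.98674203 -0.00257996 -0.162276  ]
 [ 0.1621809   0.02205947 -0.98651444]] [0.04238194 0.58164875 0.9135158 ]
```

View pics/crop0.png

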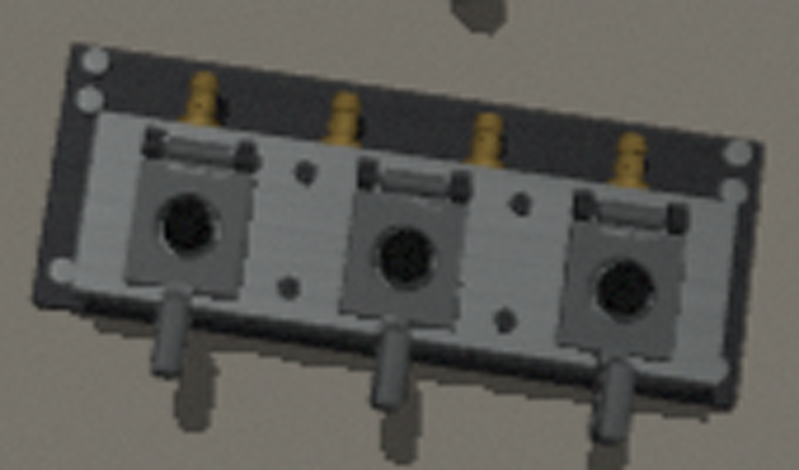

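The crop shows the bolt heads at crop pixels (189,224), (404,256) and (625,288), with all caps shut. Next I'll work out the world positions and tool-frame shifts.

```bash
cat >> h.py <<'E'
def ray(d,u,v,h):
    K=d['mtx'];r=d['R'].T@np.linalg.solve(K,[u,v,1]);o=-d['R'].T@d['t'];return o+r*(h-o[2])/r[2]
E
python3 - <<'E'
from h import *
d=dict(np.load('pics/top0.npz'))
P=[ray(d,290+a/4.7-.4,195+b/4.7-.4,.069) for a,b in[(189,224),(404,256),(625,288)]]
F=[ray(d,290+a/4.7-.4,195+b/4.7-.4,.0785) for a,b in[(171,332),(391,363),(612,397)]]
y=(P[0]-P[2])/np.linalg.norm(P[0]-P[2]);x=np.array([y[1],-y[0],0])
print(np.round(P,4),np.round(F,4),np.linalg.norm(P[0]-P[2]),np.degrees(np.arctan2(x[1],x[0])))
for p,f in zip(P,F):print('fin rel',(f-p)@x,(f-p)@y)
s=robot.sense();R=np.array(s['tool_rot'])
m=(P[0]+P[1]+P[2])/3
np.savez('m.npz',m=m,x=x,y=y)
for k in(1,0,-1):print(k,1000*R.T@(m+y*.088*k+[0,0,.06]-s['tcp_pos']))
T=np.c_[x,-y,[0,0,-1]]
print(np.degrees(cv2.Rodrigues(R.T@T)[0]).ravel())
E
```

```text
[[ 0.5579  0.0151  0.069 ]
 [ 0.5453 -0.0705  0.069 ]
 [ 0.5328 -0.1577  0.069 ]] [[ 0.5136  0.0222  0.0785]
 [ 0.5018 -0.0639  0.0785]
 [ 0.489  -0.1496  0.0785]] 0.17461414791818522 -8.261869845872468
fin rel -0.044784175168981574 0.0006827633570178951
fin rel -0.04392329542432862 0.0003120592455618473
fin rel -0.04451987671465019 0.001758817592186095
1 [ 545.43923855 -506.21711812   66.35836432]
0 [ 512.31073087 -424.69119244   66.19892195]
-1 [ 479.1822232  -343.16526677   66.03947959]
[-1.07544020e-01  5.67922359e-03  2.21146061e+01]
```

{"name": "carry_out", "arguments": {
  "motion": [42,-39,0,0,0,1.7,84,-78,0,0,0,3.4,126,-117,0,0,0,5.1,168,-156,0,0,0,6.8,210,-195,0,0,0,8.5,252,-234,0,0,0,10.2,294,-273,0,0,0,11.9,336,-312,0,0,0,378,-351,0,0,0,15.3,420,-390,0,0,0,17,462,-429,0,0,0,18.7,504,-468,0,0,0,20.4],
  "claw": -1
}}

```text
invalid input at $.motion: expected a multiple of 6 numbers
```

{"name": "carry_out", "arguments": {
  "motion": [42,-39,0,0,0,1.7,84,-78,0,0,0,3.4,126,-117,0,0,0,5.1,168,-156,0,0,0,6.8,210,-195,0,0,0,8.5,252,-234,0,0,0,10.2,294,-273,0,0,0,11.9,336,-312,0,0,0,13.6,378,-351,0,0,0,15.3,420,-390,0,0,0,17,462,-429,0,0,0,18.7,504,-468,0,0,0,20.4],
  "claw": -1
}}

```text
time: 1.6
tcp_pos: [0.5275, -0.0299, 0.1951]
tool_rot: [[0.993, -0.115, -0.0], [-0.115, -0.993, -0.0], [-0.0, 0.0, -1.0]]
wrist_force: [0.5, -0.6, 0.8]
opening: -0.0001
```

```bash
cat > rel.py <<'E'
from h import *
def rel(k,dx,z):
    M=np.load('m.npz');s=robot.sense();R=np.array(s['tool_rot'])
    p=M['m']+M['y']*.088*k+M['x']*dx;p[2]=z
    T=np.c_[M['x'],-M['y'],[0,0,-1]]
    print('shift',(1000*R.T@(p-s['tcp_pos'])).round(1),'turn',np.degrees(cv2.Rodrigues(R.T@T)[0]).ravel().round(2),'t',s['time'],'F',np.round(s['wrist_force'],2),'tcp',np.round(s['tcp_pos'],4),'op',s['opening'])
E
python3 -c "
from rel import *
rel(1,0,.1)"
```

```text
shift [ 25.  -49.1  95.1] turn [0.01 0.01 1.68] t 1.6 F [ 0.51 -0.64  0.78] tcp [ 0.5275 -0.0299  0.1951] op -8.685042222822008e-05
```

{"name": "carry_out", "arguments": {
  "motion": [13,-25,30,0,0,0.8,25,-49,60,0,0,1.7,25,-49,90,0,0,1.7,25,-49,105,0,0,1.7,25,-49,113,0,0,1.7,25,-49,113,0,0,1.7]
}}

```text
time: 2.35
tcp_pos: [0.5574, 0.0138, 0.0826]
tool_rot: [[0.99, -0.144, 0.0], [-0.144, -0.99, -0.0], [0.0, -0.0, -1.0]]
wrist_force: [-0.4, -0.8, 0.1]
opening: -0.0
```

```bash
python3 -c "
from rel import *
rel(1,0,.069);snap('scene','s1');d=cv2.imread('pics/s1.png')[170:330,230:450];cv2.imwrite('pics/s1c.png',cv2.resize(d,None,fx=3.5,fy=3.5))"
```

```text
shift [ 0.2 -2.3 13.6] turn [-0.   -0.01 -0.02] t 2.35 F [-0.36 -0.76  0.09] tcp [0.5574 0.0138 0.0826] op -3.312731852987611e-05
```

View pics/s1c.png

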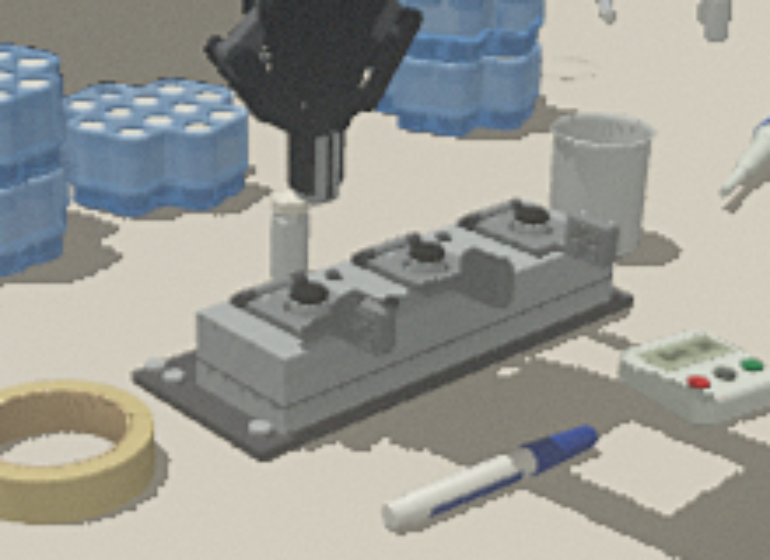

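The fingertips, at crop (315,195), look higher above the left head at (310,290) than the pose suggests. I'll check by projecting points into the image.

```bash
python3 -c "
from h import *
d=dict(np.load('pics/s1.npz'));M=np.load('m.npz')
def pr(p):
    c=d['R']@p+d['t'];q=d['mtx']@c/c[2];return (q[:2].round(1),((q[:2]-[230,170])*3.5).round(0),c[2].round(3))
print(pr(d['pos']),[pr(M['m']+M['y']*.088*k) for k in(1,0,-1)])
for u,v in[(319,222),(320,224),(318,253),(351,242),(381,231)]:print(u,v,d['z_map'][v,u],world(d,u,v).round(4))
e=robot.grab_frame('top')
print(robot.sense()['tcp_pos'],robot.sense()['time'])
cv2.imwrite('pics/t1.png',cv2.resize(e['frame'][170:310,270:470,::-1],None,fx=3.5,fy=3.5))
"
```

```text
(array([320.1, 243.9]), array([315., 259.]), np.float64(0.854)) [(array([319. , 250.9]), array([311., 283.]), np.float64(0.858)), (array([352.6, 239.2]), array([429., 242.]), np.float64(0.911)), (array([382.5, 228.8]), array([534., 206.]), np.float64(0.964))]
319 222 0.82591385 [0.5527 0.0233 0.1298]
320 224 0.8273114 [0.5512 0.0221 0.126 ]
318 253 0.84871674 [0.5528 0.0247 0.0693]
351 242 0.9031791 [ 0.5419 -0.0614  0.0671]
381 231 0.9581724 [ 0.5308 -0.1498  0.0672]
[0.55820486 0.01371672 0.08375081] 2.45
```

View pics/t1.png

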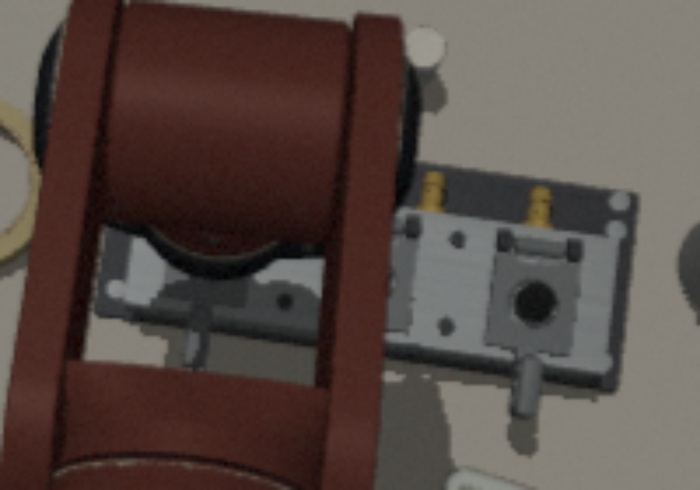

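The top view shows only the wrist over the left bolt, so it can't settle the tip height. The scene depth put the tips near z=0.125 against a measured 0.083. I'll take a fresh frame to see whether that picture was stale.

```bash
python3 -c "
from h import *
d=snap('scene','s2')
for u,v in[(319,222),(320,224),(320,228),(320,233),(320,237),(320,240),(320,242),(320,244)]:print(u,v,world(d,u,v).round(4))
c=cv2.imread('pics/s2.png')[170:330,230:450];cv2.imwrite('pics/s2c.png',cv2.resize(c,None,fx=3.5,fy=3.5))
print(abs(d['frame'].astype(int)-np.load('pics/s1.npz')['frame']).max(axis=2)[170:260,280:360].mean())
print(robot.sense())
"
```

```text
319 222 [0.5527 0.0232 0.1297]
320 224 [0.5506 0.0229 0.1264]
320 228 [ 0.7473 -0.21   -0.0015]
320 233 [ 0.7235 -0.1821 -0.    ]
320 237 [ 7.08e-01 -1.64e-01 -6.00e-04]
320 240 [ 0.6967 -0.1508 -0.001 ]
320 242 [ 0.6861 -0.1384  0.0009]
320 244 [ 6.803e-01 -1.316e-01 -3.000e-04]
5.510694444444445
{'time': 2.5, 'q': array([-6.22468410e+00, -6.47169427e-01,  1.07159492e+02, -6.48858548e-04,
        7.33499593e+01,  9.20462846e+01]), 'dq': array([ 0.08661879,  0.00433099,  0.06631338,  0.02191037, -0.0142312 ,
        0.03066064]), 'joint_efforts': array([ 2.53388906e-03, -3.36635184e+01, -3.41796863e+01,  5.88335497e-04,
        3.71441114e-03, -5.70749080e-05]), 'tcp_pos': array([0.55827059, 0.01374565, 0.08387379]), 'tool_rot': array([[ 9.89596402e-01, -1.43851511e-01,  2.38828933e-03],
       [-1.43851274e-01, -9.89599281e-01, -2.71406610e-04],
       [ 2.40249165e-03, -7.49754581e-05, -9.99997111e-01]]), 'wrist_force': array([ 0.53901113, -0.32931515,  0.71894996]), 'ft_torque': array([-0.02389495, -0.04238424, -0.00261808]), 'opening': -0.00013951919367048398}
```

The scene frames are consistent: the tips are at z≈0.125 in the camera but 0.084 in the pose. The wrist camera gives an independent check.

```bash
python3 -c "
from h import *
d=snap('wrist','w1');print(d['mount'].round(3),d['mtx'].round(1))
s=robot.sense();K=d['mtx'];z=d['z_map'];v,u=np.mgrid[:480,:640]
c=np.stack([(u-K[0,2])*z/K[0,0],(v-K[1,2])*z/K[1,1],z,np.ones_like(z)],-1)
t=c@d['mount'].T
w=t[...,:3]@np.array(s['tool_rot']).T+s['tcp_pos']
np.save('w1w.npy',w)
for vv in range(20,480,50):print(vv,[tuple((1000*w[vv,uu]).astype(int).tolist()) if z[vv,uu]>0 else None for uu in range(20,640,100)])
"
```

```text
[[-0.    -0.952 -0.305  0.079]
 [ 1.    -0.    -0.001  0.002]
 [ 0.001 -0.305  0.952 -0.178]
 [ 0.     0.     0.     1.   ]] [[417.1   0.  315.2]
 [  0.  417.1 246.3]
 [  0.    0.    1. ]]
20 [(709, 159, 0), (701, 102, 0), (693, 47, 0), (684, -8, 0), (676, -64, 0), (664, -104, 34), (660, -176, 0)]
70 [(684, 166, 1), (676, 110, 0), (667, 52, 0), (659, -5, 0), (650, -62, 0), (642, -119, 0), (634, -178, -1)]
120 [(655, 161, 24), (649, 117, 0), (640, 55, 11), (631, -1, 6), (623, -58, 8), (614, -116, 7), (606, -174, 7)]
170 [(629, 185, 4), (621, 115, 23), (611, 62, 8), (606, 2, 35), (598, -50, 34), (590, -104, 34), (582, -160, 30)]
220 [(599, 191, 10), (589, 135, 0), (581, 69, 8), (585, 6, 60), (575, -45, 51), (571, -92, 60), (563, -142, 59)]
270 [(564, 213, -1), (562, 132, 24), (548, 76, 7), (561, 9, 67), (548, -43, 51), (543, -93, 58), (533, -148, 53)]
320 [(529, 225, 0), (519, 155, 1), (509, 86, 0), (569, 9, 135), (488, -51, 0), (479, -120, 1), (504, -148, 56)]
370 [(490, 239, 0), (480, 167, 0), (574, 35, 165), (564, 9, 157), (567, -17, 166), (442, -117, 6), (478, -145, 64)]
420 [(448, 255, 0), (576, 54, 184), (566, 35, 175), (414, 29, 0), (560, -14, 176), (411, -112, 18), (382, -195, 0)]
470 [(402, 272, 0), (574, 49, 196), (579, 26, 204), (569, 9, 197), (547, -12, 179), (564, -28, 198), (334, -199, 0)]
```

View pics/w1.png

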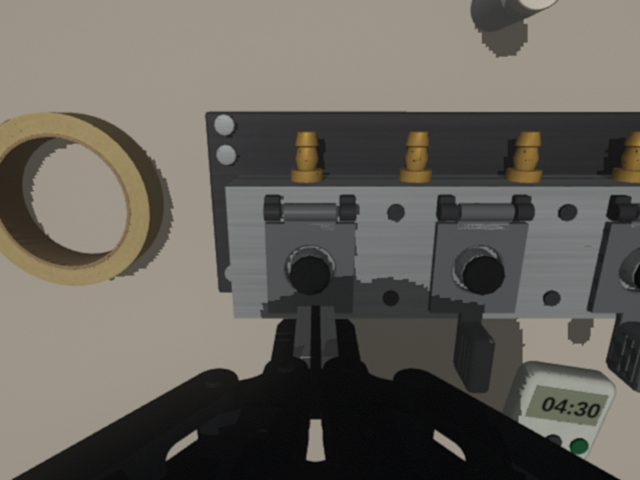

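The wrist depth puts the deck at 0.051 and the bench at 0.000, so the pose is right. The left head is at (310,272), and the fingertips at (316,308) are clearly above it. I'll measure the tip and head in the tool frame.

```bash
python3 -c "
from h import *
w=np.load('w1w.npy');M=np.load('m.npz')
for v in range(296,330,3):print(v,[(1000*w[v,u]).round(0).tolist() for u in(306,328)])
z=w[...,2]
for k,(a,b) in zip((1,0,-1),[(285,335),(460,510),(610,639)]):
    m=(z[245:300,a:b]>.0655)&(z[245:300,a:b]<.075);p=w[245:300,a:b][m];print(k,p.mean(0),np.ptp(p,axis=0),'topcam',M['m']+M['y']*.088*k)
"
```

```text
296 [[544.0, 19.0, 58.0], [543.0, 8.0, 58.0]]
299 [[543.0, 20.0, 58.0], [541.0, 8.0, 58.0]]
302 [[541.0, 20.0, 57.0], [539.0, 8.0, 58.0]]
305 [[539.0, 20.0, 57.0], [537.0, 9.0, 57.0]]
308 [[570.0, 14.0, 125.0], [569.0, 6.0, 125.0]]
311 [[570.0, 14.0, 128.0], [569.0, 6.0, 128.0]]
314 [[570.0, 14.0, 131.0], [569.0, 6.0, 131.0]]
317 [[570.0, 14.0, 132.0], [568.0, 6.0, 131.0]]
320 [[570.0, 14.0, 135.0], [569.0, 6.0, 136.0]]
323 [[570.0, 14.0, 138.0], [569.0, 6.0, 137.0]]
326 [[570.0, 14.0, 140.0], [569.0, 7.0, 139.0]]
329 [[570.0, 14.0, 141.0], [569.0, 7.0, 140.0]]
1 [0.55982713 0.01489095 0.06844707] [0.02026043 0.02024891 0.00531878] topcam [0.55793538 0.01602333 0.069     ]
0 [ 0.54727966 -0.07108041  0.06832157] [0.02076177 0.02070431 0.00495603] topcam [ 0.54528999 -0.07106337  0.069     ]
-1 [ 0.53302105 -0.14865235  0.06617726] [0.00696218 0.00099562 0.00153702] topcam [ 0.53264459 -0.15815008  0.069     ]
```

Both cameras show the real fingertips about 40 mm behind the stated TCP. Camera agreement is good, so I'll expect contact at a reported TCP z of about 0.029. I'll go down slowly and watch the force, in case the solid shape differs from what the cameras see.

{"name": "carry_out", "arguments": {
  "motion": [0,-3,5,0,0,0,0,-3,9,0,0,0,0,-3,11,0,0,0,0,-3,13,0,0,0,0,-3,14,0,0,0,0,-3,15,0,0,0,0,-3,15,0,0,0]
}}

```text
time: 3.42
tcp_pos: [0.5578, 0.0171, 0.0674]
tool_rot: [[0.99, -0.143, 0.0], [-0.143, -0.99, 0.0], [-0.0, -0.0, -1.0]]
wrist_force: [0.1, 0.1, -0.4]
opening: 0.0002
```

{"name": "carry_out", "arguments": {
  "motion": [0,0,1,0,0,0,0,0,2,0,0,0,0,0,3,0,0,0,0,0,3,0,0,0]
}}

```text
time: 3.92
tcp_pos: [0.5577, 0.0171, 0.0643]
tool_rot: [[0.99, -0.143, -0.0], [-0.143, -0.99, 0.0], [-0.0, 0.0, -1.0]]
wrist_force: [-0.6, 0.0, -0.3]
opening: -0.0001
```

No force here, which fits the cameras. I'll continue down to just above the expected contact.

{"name": "carry_out", "arguments": {
  "motion": [0,0,1,0,0,0,0,0,2,0,0,0,0,0,3,0,0,0,0,0,5,0,0,0,0,0,5,0,0,0]
}}

```text
time: 4.55
tcp_pos: [0.5576, 0.0171, 0.0591]
tool_rot: [[0.99, -0.143, -0.001], [-0.143, -0.99, 0.0], [-0.001, 0.0, -1.0]]
wrist_force: [-0.2, -0.0, -1.0]
opening: -0.0001
```

```bash
python3 -c "
from h import *
d=snap('scene','s3');print(d['z_map'][226:256,320].round(3))
print(robot.sense()['wrist_force'])
for v in range(222,250,2):print(v,world(d,320,v).round(3))"
```

```text
[0.825 0.824 0.827 0.824 0.828 0.829 0.829 0.83  0.829 0.832 0.831 0.835
 0.833 0.835 0.837 1.078 1.074 1.067 1.06  1.058 1.051 0.916 0.913 0.91
 0.904 0.858 0.854 0.85  0.85  0.851]
[-0.23457427 -0.13275699 -0.78056627]
222 [0.548 0.027 0.132]
224 [0.55  0.024 0.127]
226 [0.549 0.025 0.123]
228 [0.549 0.024 0.119]
230 [0.549 0.025 0.116]
232 [0.549 0.025 0.112]
234 [0.547 0.026 0.109]
236 [0.548 0.026 0.105]
238 [0.548 0.026 0.101]
240 [0.55  0.023 0.096]
242 [ 0.689 -0.142 -0.001]
244 [ 0.679 -0.13   0.   ]
246 [ 0.673 -0.123 -0.   ]
248 [ 0.591 -0.026  0.051]
```

{"name": "carry_out", "arguments": {
  "motion": [0,0,5,0,0,0,0,0,10,0,0,0,0,0,15,0,0,0,0,0,18,0,0,0,0,0,20,0,0,0,0,0,20,0,0,0]
}}

```text
time: 5.35
tcp_pos: [0.5577, 0.0171, 0.0393]
tool_rot: [[0.99, -0.143, -0.0], [-0.143, -0.99, 0.0], [-0.0, 0.0, -1.0]]
wrist_force: [0.4, -1.0, 0.5]
opening: -0.0001
```

{"name": "carry_out", "arguments": {
  "motion": [0,0,1,0,0,0,0,0,2,0,0,0,0,0,3,0,0,0,0,0,3,0,0,0]
}}

```text
time: 5.85
tcp_pos: [0.5577, 0.0171, 0.0363]
tool_rot: [[0.99, -0.143, -0.0], [-0.143, -0.99, 0.0], [-0.0, -0.0, -1.0]]
wrist_force: [-0.6, -0.0, 0.6]
opening: -0.0002
```

{"name": "carry_out", "arguments": {
  "motion": [0,0,1,0,0,0,0,0,2,0,0,0,0,0,3,0,0,0,0,0,3,0,0,0]
}}

```text
time: 6.35
tcp_pos: [0.5577, 0.0171, 0.0333]
tool_rot: [[0.99, -0.143, -0.0], [-0.143, -0.99, 0.0], [-0.0, -0.0, -1.0]]
wrist_force: [-0.5, -0.0, -0.0]
opening: -0.0003
```

{"name": "carry_out", "arguments": {
  "motion": [0,0,1,0,0,0,0,0,2,0,0,0,0,0,2,0,0,0]
}}

```text
time: 6.72
tcp_pos: [0.5579, 0.0171, 0.0316]
tool_rot: [[0.99, -0.143, 0.0], [-0.143, -0.99, -0.0], [0.0, -0.0, -1.0]]
wrist_force: [-1.0, 0.2, 1.7]
opening: 0.0004
```

{"name": "carry_out", "arguments": {
  "motion": [0,0,0.5,0,0,0,0,0,1,0,0,0,0,0,1,0,0,0]
}}

```text
time: 7.1
tcp_pos: [0.5578, 0.017, 0.0304]
tool_rot: [[0.99, -0.143, 0.0], [-0.143, -0.99, -0.0], [0.0, -0.0, -1.0]]
wrist_force: [-0.3, 0.8, 1.5]
opening: 0.0
```

{"name": "carry_out", "arguments": {
  "motion": [0,0,0.5,0,0,0,0,0,1,0,0,0,0,0,1,0,0,0]
}}

```text
time: 7.48
tcp_pos: [0.5578, 0.017, 0.0294]
tool_rot: [[0.99, -0.143, 0.0], [-0.143, -0.99, -0.0], [0.0, -0.0, -1.0]]
wrist_force: [-0.8, -0.2, 2.5]
opening: -0.0003
```

{"name": "carry_out", "arguments": {
  "motion": [0,0,0.5,0,0,0,0,0,1,0,0,0,0,0,1,0,0,0]
}}

```text
time: 7.85
tcp_pos: [0.5578, 0.0171, 0.0284]
tool_rot: [[0.99, -0.143, 0.0], [-0.143, -0.99, 0.0], [0.0, -0.0, -1.0]]
wrist_force: [-0.7, -0.0, 1.9]
opening: -0.0005
```

{"name": "carry_out", "arguments": {
  "motion": [0,0,0.5,0,0,0,0,0,1,0,0,0,0,0,1,0,0,0]
}}

```text
time: 8.22
tcp_pos: [0.5578, 0.0171, 0.0274]
tool_rot: [[0.99, -0.143, 0.0], [-0.143, -0.99, -0.0], [0.0, 0.0, -1.0]]
wrist_force: [0.1, -0.3, 1.4]
opening: 0.0002
```

A steady 2 N over 4 mm looks like a sliding, loose bolt. I'll continue until it bottoms out.

{"name": "carry_out", "arguments": {
  "motion": [0,0,0.5,0,0,0,0,0,1,0,0,0,0,0,1.5,0,0,0,0,0,1.5,0,0,0]
}}

```text
time: 8.72
tcp_pos: [0.5579, 0.0171, 0.0264]
tool_rot: [[0.99, -0.143, -0.0], [-0.143, -0.99, -0.0], [-0.0, 0.0, -1.0]]
wrist_force: [-2.4, -0.1, 6.0]
opening: 0.0002
```

{"name": "carry_out", "arguments": {
  "motion": [0,0,0.5,0,0,0,0,0,1,0,0,0,0,0,1,0,0,0]
}}

```text
time: 9.1
tcp_pos: [0.5579, 0.0171, 0.026]
tool_rot: [[0.99, -0.143, -0.0], [-0.143, -0.99, -0.0], [-0.0, 0.0, -1.0]]
wrist_force: [-3.7, 0.9, 8.6]
opening: 0.0002
```

The left bolt gave from TCP 0.032 to 0.0265 at about 2 N and then stopped, so it sank. Next I'll tap the middle one.

{"name": "carry_out", "arguments": {
  "motion": [0,0,-10,0,0,0,0,0,-28,0,0,0,0,30,-28,0,0,0,0,60,-28,0,0,0,0,80,-28,0,0,0,0,88,-26,0,0,0,0,88,-18,0,0,0,0,88,-12,0,0,0,0,88,-9,0,0,0,0,88,-9,0,0,0]
}}

```text
time: 10.35
tcp_pos: [0.545, -0.0695, 0.0334]
tool_rot: [[0.99, -0.143, -0.001], [-0.143, -0.99, 0.0], [-0.001, -0.0, -1.0]]
wrist_force: [-0.1, 0.4, -0.1]
opening: 0.0002
```

{"name": "carry_out", "arguments": {
  "motion": [0,0,1,0,0,0,0,0,2,0,0,0,0,0,3,0,0,0,0,0,3,0,0,0]
}}

```text
time: 10.85
tcp_pos: [0.5455, -0.0699, 0.0319]
tool_rot: [[0.99, -0.144, 0.0], [-0.144, -0.99, 0.0], [0.0, -0.0, -1.0]]
wrist_force: [-1.6, 1.1, 5.5]
opening: 0.0002
```

{"name": "carry_out", "arguments": {
  "motion": [0,0,0.5,0,0,0,0,0,1,0,0,0,0,0,1.5,0,0,0,0,0,1.5,0,0,0]
}}

```text
time: 11.35
tcp_pos: [0.5455, -0.0699, 0.0312]
tool_rot: [[0.99, -0.143, 0.0], [-0.143, -0.99, 0.0], [0.0, -0.0, -1.0]]
wrist_force: [-5.3, 1.9, 10.3]
opening: 0.0004
```

Middle is tight: the force climbs to 10 N with under 1 mm of give. On to the right one.

{"name": "carry_out", "arguments": {
  "motion": [0,0,-10,0,0,0,0,0,-24,0,0,0,0,30,-24,0,0,0,0,60,-24,0,0,0,0,80,-24,0,0,0,0,88,-22,0,0,0,0,88,-15,0,0,0,0,88,-8,0,0,0,0,88,-4,0,0,0,0,88,-4,0,0,0]
}}

```text
time: 12.6
tcp_pos: [0.5324, -0.1565, 0.033]
tool_rot: [[0.99, -0.143, -0.001], [-0.143, -0.99, 0.0], [-0.001, -0.0, -1.0]]
wrist_force: [-0.5, -0.0, -0.1]
opening: -0.0002
```

{"name": "carry_out", "arguments": {
  "motion": [0,0,1,0,0,0,0,0,2,0,0,0,0,0,3,0,0,0,0,0,3,0,0,0]
}}

```text
time: 13.1
tcp_pos: [0.5329, -0.157, 0.0317]
tool_rot: [[0.99, -0.143, 0.0], [-0.143, -0.99, 0.0], [0.0, -0.0, -1.0]]
wrist_force: [-2.6, 1.5, 6.2]
opening: -0.0002
```

{"name": "carry_out", "arguments": {
  "motion": [0,0,0.5,0,0,0,0,0,1,0,0,0,0,0,1,0,0,0]
}}

```text
time: 13.48
tcp_pos: [0.5329, -0.157, 0.0312]
tool_rot: [[0.99, -0.143, 0.0], [-0.143, -0.99, 0.0], [-0.0, -0.0, -1.0]]
wrist_force: [-4.9, 2.7, 10.5]
opening: -0.0
```

Right is tight as well, so the left bolt is the loose one. I'll raise, half open the gripper and move over the left fin.

{"name": "carry_out", "arguments": {
  "motion": [0,0,-15,0,0,0,0,0,-40,0,0,0,-10,-40,-55,0,0,0,-22,-85,-55,0,0,0,-35,-130,-55,0,0,0,-44,-165,-55,0,0,0,-47,-176,-55,0,0,0,-47,-176,-55,0,0,0,-47,-176,-55,0,0,0],
  "claw": 0,
  "squeeze": 40
}}

```text
time: 14.6
tcp_pos: [0.5116, 0.0228, 0.0846]
tool_rot: [[0.99, -0.144, 0.0], [-0.144, -0.99, -0.0], [0.0, 0.0, -1.0]]
wrist_force: [-0.2, -1.0, 0.3]
opening: 0.0431
```

```bash
python3 -c "
from rel import *
rel(1,-.047,.085);snap('wrist','w2')"
```

```text
shift [-0.2  0.  -0.4] turn [ 0.02 -0.03 -0.04] t 14.6 F [-0.24 -1.02  0.26] tcp [0.5116 0.0228 0.0846] op 0.04305881192878939
```

View pics/w2.png

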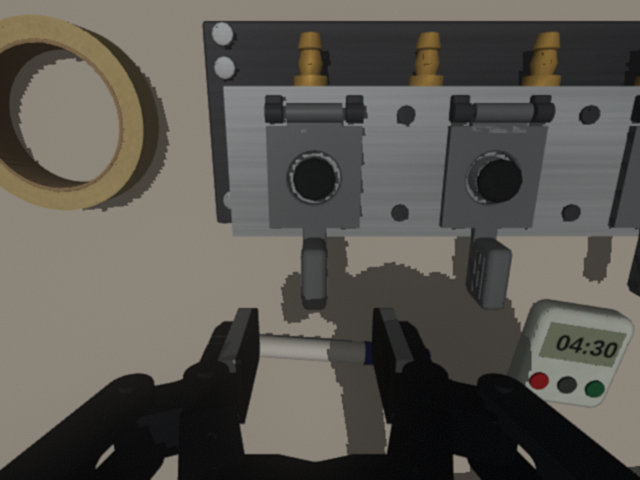

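The wrist view shows the left fin at (315,272), centred between the open fingers at 240 and 390. I'll check the head heights by depth, then go down.

```bash
python3 -c "
from h import *
d=np.load('pics/w2.npz');K=d['mtx'];z=d['z_map']
def W(u,v):
    c=np.array([(u-K[0,2])*z[v,u]/K[0,0],(v-K[1,2])*z[v,u]/K[1,1],z[v,u],1]);return d['rot']@(d['mount']@c)[:3]+d['pos']
for p in[(314,180),(497,182),(315,250),(315,272),(315,290),(250,320),(384,320)]:print(p,W(*p).round(4))"
```

```text
(314, 180) [0.559  0.0151 0.0623]
(497, 182) [ 0.5467 -0.0694  0.0684]
(315, 250) [0.5285 0.0191 0.0763]
(315, 272) [0.518  0.0206 0.0776]
(315, 290) [0.5095 0.0218 0.0794]
(250, 320) [0.5262 0.0417 0.1356]
(384, 320) [ 0.5198 -0.0034  0.1359]
```

{"name": "carry_out", "arguments": {
  "motion": [0,0,15,0,0,0,0,0,30,0,0,0,0,0,42,0,0,0,0,0,52,0,0,0,0,0,59,0,0,0,0,0,63,0,0,0,0,0,63,0,0,0]
}}

```text
time: 15.52
tcp_pos: [0.5113, 0.0238, 0.0213]
tool_rot: [[0.99, -0.143, -0.0], [-0.143, -0.99, 0.0], [-0.0, 0.0, -1.0]]
wrist_force: [-0.3, 0.7, 0.4]
opening: 0.0426
```

Depth puts the left head at 0.062, about 6 mm down, and the middle at 0.068, so left is confirmed loose. Now I'll close on its fin.

{"name": "carry_out", "arguments": {
  "motion": [0,0,0,0,0,0,0,0,0,0,0,0,0,0,0,0,0,0,0,0,0,0,0,0,0,0,0,0,0,0,0,0,0,0,0,0],
  "claw": -1,
  "squeeze": 40
}}

```text
time: 16.27
tcp_pos: [0.5116, 0.0235, 0.022]
tool_rot: [[0.99, -0.143, 0.001], [-0.143, -0.99, -0.001], [0.001, 0.0, -1.0]]
wrist_force: [-1.5, -3.3, 6.1]
opening: 0.0113
```

Gripped at an 11.3 mm opening. I'll lift along the hinge arc, starting with about 20°.

{"name": "carry_out", "arguments": {
  "motion": [0.5,0,-3.5,0,0,0,1.1,0,-7,0,0,0,1.8,0,-10.3,0,0,0,2.8,0,-13.7,0,0,0,3.9,0,-17,0,0,0,5.1,0,-20.3,0,0,0,6.4,0,-23.5,0,0,0,7.9,0,-26.6,0,0,0,7.9,0,-26.6,0,0,0]
}}

```text
time: 17.4
tcp_pos: [0.5189, 0.0224, 0.0461]
tool_rot: [[0.99, -0.144, 0.0], [-0.144, -0.99, -0.0], [0.0, 0.0, -1.0]]
wrist_force: [4.9, -2.3, -7.7]
opening: 0.0109
```

{"name": "carry_out", "arguments": {
  "motion": [1.7,0,-3.1,0,0,0,3.4,0,-6.1,0,0,0,5.3,0,-9,0,0,0,7.3,0,-11.9,0,0,0,9.4,0,-14.7,0,0,0,11.7,0,-17.4,0,0,0,14,0,-20,0,0,0,16.5,0,-22.4,0,0,0,19,0,-24.8,0,0,0,21.8,0,-27,0,0,0,21.8,0,-27,0,0,0,21.8,0,-27,0,0,0]
}}

```text
time: 18.9
tcp_pos: [0.5404, 0.0194, 0.0743]
tool_rot: [[0.99, -0.143, -0.001], [-0.143, -0.99, -0.0], [-0.001, 0.0, -1.0]]
wrist_force: [3.9, -3.9, -13.2]
opening: 0.0112
```

```bash
python3 -c "
from h import *
s=robot.sense();print(s['wrist_force'],s['opening'],s['tcp_pos'],s['time'])
snap('scene','s4');d=cv2.imread('pics/s4.png')[170:330,230:450];cv2.imwrite('pics/s4c.png',cv2.resize(d,None,fx=3.5,fy=3.5))"
```

```text
[  3.93144319  -3.9138127  -13.23255214] 0.01117548034645093 [0.54036571 0.01936059 0.07427728] 18.9
```

View pics/s4c.png

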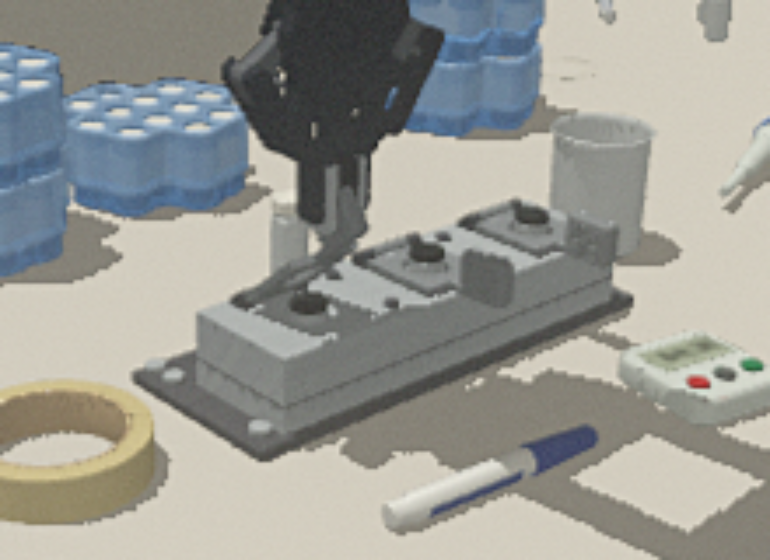

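The cap stands open and is held at the fin near crop (345,220). The other two caps are shut and the bench items are in place. I'll measure the angle from depth.

```bash
python3 -c "
from h import *
d=np.load('pics/s4.npz');M=np.load('m.npz');h=M['m']+M['y']*.088;h[2]=.057
for a,b in[(265,290),(280,283),(295,275),(310,268),(325,259),(340,250),(350,242),(355,232)]:
    p=world(d,int(230+a/3.5),int(170+b/3.5))-h;q=p@M['x']-.0325
    print(a,b,(1000*np.array([q,p@M['y'],p[2]])).round(0),np.degrees(np.arctan2(p[2],-q)).round(1))
s=robot.sense();print(s['tcp_pos'],s['wrist_force'],s['time'])"
```

```text
265 290 [-23.  26.  14.] 31.2
280 283 [-28.  18.  17.] 32.0
295 275 [-32.  12.  21.] 33.4
310 268 [-39.   8.  26.] 34.2
325 259 [-43.   2.  30.] 35.1
340 250 [-50.  -3.  37.] 36.4
350 242 [-42. -19.  34.] 39.2
355 232 [-71.   6.  56.] 38.3
[0.54038224 0.01936092 0.07430404] [  4.17392035  -4.30914684 -13.3046114 ] 18.95
```

The plate slope is about 38–40°, just above the 34° threshold. I'll add a few degrees for margin.

{"name": "carry_out", "arguments": {
  "motion": [1.8,0,-1.8,0,0,0,3.6,0,-3.5,0,0,0,5.4,0,-5.2,0,0,0,7.2,0,-6.8,0,0,0,7.2,0,-6.8,0,0,0,7.2,0,-6.8,0,0,0,7.2,0,-6.8,0,0,0,7.2,0,-6.8,0,0,0]
}}

```text
time: 19.95
tcp_pos: [0.5471, 0.0184, 0.0802]
tool_rot: [[0.99, -0.143, -0.001], [-0.143, -0.99, -0.0], [-0.001, 0.0, -1.0]]
wrist_force: [4.8, -3.5, -16.5]
opening: 0.0112
```

```bash
python3 -c "
from h import *
snap('scene','s5')
def pts(d):
    M=np.load('m.npz');h=M['m']+M['y']*.088;h[2]=.057;K=d['mtx'];z=d['z_map'];v,u=np.mgrid[:480,:640]
    c=np.stack([(u-K[0,2])*z/K[0,0],(v-K[1,2])*z/K[1,1],z],-1);p=(c-d['t'])@d['R']-h
    q=np.stack([p@M['x']-.0325,p@M['y'],p[...,2]],-1);return q[z>0]
for f in('s4','s5'):
    q=pts(np.load('pics/'+f+'.npz'));m=(q[:,0]>-52)&(q[:,0]<-8)&(abs(q[:,1]-3)<26)&(q[:,2]>.008-0)&(q[:,2]<.07) if 0 else (q[:,0]>-.052)&(q[:,0]<-.008)&(abs(q[:,1]-.006)<.028)&(q[:,2]>.014)&(q[:,2]<.06)
    r=q[m];vx,vy=cv2.fitLine(r[:,[0,2]].astype(np.float32),cv2.DIST_HUBER,0,.01,.01).ravel()[:2];print(f,m.sum(),np.degrees(np.arctan2(vy,-vx)))
for k in range(3):s=robot.sense();robot.grab_frame('top');print(s['tcp_pos'],s['wrist_force'],s['opening'],s['time'])
c=cv2.imread('pics/s5.png')[170:330,230:450];cv2.imwrite('pics/s5c.png',cv2.resize(c,None,fx=3.5,fy=3.5))"
```

```text
s4 134 -134.12436
s5 201 -128.17671
[0.54704106 0.01836622 0.08010991] [  5.62649062  -3.40156346 -16.011849  ] 0.01117836332890623 20.0
[0.54706875 0.01837537 0.08013266] [  5.82899486  -3.2401676  -15.33294993] 0.010984684809138397 20.05
[0.54704151 0.01836115 0.08011456] [  5.26047515  -4.18643401 -15.60138054] 0.011067771316105006 20.1
```

View pics/s5c.png

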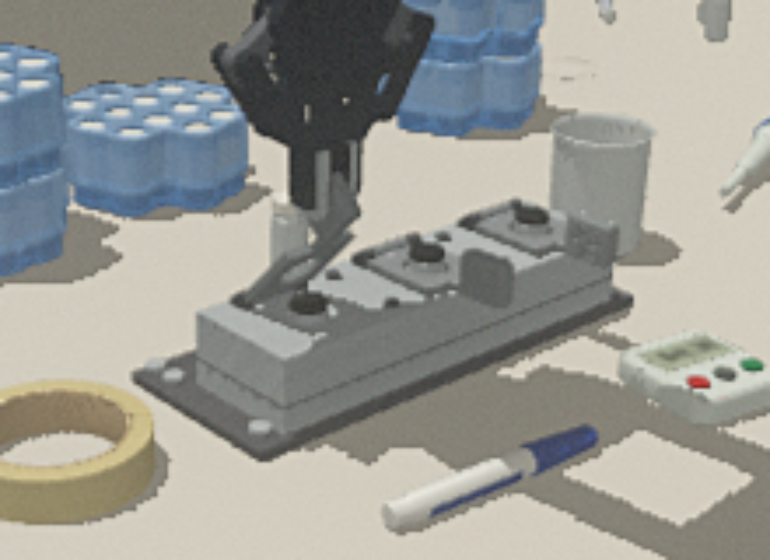

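The cap is held steadily at roughly 45–52°. The others are shut, so I'll hand it in.

```bash
python3 -c "
from h import *
robot.finish_job();s=robot.sense();print(s['time'],s['tcp_pos'],s['opening'],s['wrist_force'])"
```

```text
the job is handed in; nothing more can be done
the job is handed in; nothing more can be done
```

The left bolt is the loose one. I raised its cap to about half way and handed the job in at about 20 s with the gripper still holding the fin. No verdict was reported.

- **Taps:** I tapped left, middle and right in that order, with at most about 10 N on the wrist.
    - The left bolt slid about 5.5–6 mm at around 2 N. Wrist-camera depth then put its head at 62 mm, against 68 mm for the middle one.
    - The middle and right bolts pushed back at about 10 N with under 1.5 mm of give, so both are tight.
- **Cap:** The fin was pinched at an 11 mm opening and the cap lifted along its hinge arc. A plane fit to the depth points gave about 52° at the end. The earlier fit gave 46°, where a hand estimate gave 38–40°. All of these are above the 34° (0.6 rad) needed.
- **Last picture:** The other two caps are shut, the pen, timer, beaker, vial and tape roll have not visibly moved, and the pose is steady.

**Disagreements:**
- **Fingertip position:** The fingertips are about 37 mm behind the TCP the interface describes. Both cameras and the contact height showed this, so I worked from the measured tip position.
- **Holding force:** A steady pull of about 16 N downwards remained while holding the cap, more than its weight. It is probably friction from the fin turning in the grip, and the limits are 40 N and 120 N.

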